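# Hang up the scoop and slide the spice box shut

## Robot

A 6-joint arm with a two-finger parallel gripper is mounted at the origin on the work surface. World frame = base frame: x ahead of the robot, y to its left, z up, the work surface at z = 0. Lengths are in m, angles in degrees, forces in N, time in s.
With the tool pointing down it reaches from about 0.3 to 0.75 m from the base axis. Payload 8.5 kg.
Tool frame: the origin (TCP) lies on the mounting face of the last link; the fingertips stand 166 mm ahead of it and the grasp point (between the pads) lies 147 mm ahead of it; z points along the fingers, y is the line along which they close (so a half turn about z gives the same grasp; the last joint's range is limited). The gripper opens to 88 mm and grips with 3 to 60 N. Pads are 18 mm wide; open, the fingers measure 123 mm over their backs; the gripper's body (75 mm by 187 mm) begins 45 mm behind the grasp point.
Start: joints at [-83.383, 21.807, 74.336, -0, 83.858, -12.336], TCP at [0.179, -0.52, 0.405] pointing down, gripper open.
Joint ranges: [-178.18, 178.18], [-50.72, 133.34], [12.68, 142.11], [-81.47, 261.47], [9.98, 163.14], [-165.26, 165.26]. Speed limits (degrees/s): [136.94, 136.94, 180, 180, 180, 180].

## Interface

Orientations are given as a 3x3 rotation matrix whose columns are the frame's x, y, z axes.
In Python, from rig import manip gives the robot as it stands.
- The arm moves only by the tool inch_along, called after "Call:" as name(argument=value, ...), one argument or row to a line, values as JSON. Schema: {"type":"object","properties":{"steps":{"type":"array","items":{"type":"array","items":{"type":"number"},"minItems":7,"maxItems":7},"minItems":1,"maxItems":20},"only":{"type":"string"},"quiet":{"type":"boolean"},"lines":{"type":"string"}},"required":["steps"],"additionalProperties":false}. steps is a list of rows, 1 to 20 of them, each of 7 numbers: a rotation vector rx, ry, rz in normalised numbers (1 is 360 degrees), then dx, dy, dz in fractions of the full range, 1 being 40 cm, then the opening from 0.0 (shut) to 1.0 (fully open); each row shifts and turns the commanded pose from where the row before left it, along the tool's axes as they then stand; what a row does not reach is not made up. A row lasts 1/8 s, in which the tool goes at most 0.0625 m and 10.7 degrees, less where a joint would pass 70% of its speed; a pose out of reach is approached as far as the arm can. The fingers move at their own pace and stop on an object; the grip force is fixed at half the most. Time passes only in rows, so rows that do not move let the fingers close. The tool returns the time, the measured TCP pose, the force, the opening and the grip force at its end. only (a regular expression) keeps the lines of the reply that match it, lines (a string "A,B") keeps lines A to B, and quiet returns only ok. Shift and turn numbers lie between -1 and 1, and a call with a number outside is refused. Input that does not fit is refused with a message, and nothing moves.
- manip.read_state(): the state, without advancing time (a new reading comes with each control period).
- manip.capture(name): name is "side" or "top" or "wrist"; returns (picture, depth): 480x640x3 uint8, red, green, blue; 480x640 float32, m along the optical axis (not along the pixel's ray), 0 where there is no reading.
- manip.camera_model(name): a dict with "fx", "fy", "cx", "cy" (pixels), "T" (4x4, takes a point from camera to world coordinates). Camera axes: x right, y down, z forward; pixel columns grow to the right and rows downward; lengths in m; the calibration is good to about 2 mm. A picture is of the moment at which its call begins: read the wrist's pose just before it. camera_model takes no time and is no camera call; for the wrist camera it gives the pose at the moment of the call.
- manip.job_done(): hands the job in; it is judged then, once.
The state is a dict: "clock": time; "joint_positions": joint angles; "dq": joint speeds; "joint_efforts": joint torques, N m; "tool_pos": TCP position; "eef_rot": TCP orientation; "force": force on the tool from outside, world axes, zero at the start; "torque": the same for the moment, N m; "opening": opening from 0.0 (shut) to 1.0 (fully open); "finger_force": force on a finger pad.
Only numpy, scipy, OpenCV 4.12 (cv2) and the standard library are available. Lean on these libraries where they do the work, as an engineer would, in place of code of your own. Each camera call takes 0.05 s, during which the arm holds its last target. There are 200 camera calls.

## Task

Put the whole-spice box away: lift the steel scoop out of it and hang it by the eye in its handle on the empty hook of the utensil rack, and slide the wooden lid fully home so that it snaps over the ridge at the mouth of the box. Leave the two glass bowls and the white jar where they stand.

Things in the scene. Friction and masses are not known exactly. Their poses are not given: they have to be found in the camera images.
- spice_box: Shallow wooden whole-spice box, 112 (x) x 230 (y) x 40 mm high, fixed to the counter. Origin: centre of its underside, z up. The lid slides along its y; the mouth where it comes out is the +y end, so the -y end lies open. Walls 7 mm thick, rim 40 mm up, inner floor 8 mm up. A low divider at x = +10 mm parts off cinnamon sticks; the scoop's cup stands in the front (-x) part.
- lid (a joint): How far the lid is drawn out (m) to the box's +y: 0 = home at its stop; starts 0.085 to 0.115. A captive 5 mm board in side grooves, top 35 mm above the counter. Slides with 1.5 N friction and light drag; from 0.010 a bead under it meets a springy brass ridge on the mouth wall: a push of about 8 to 12 N forces it over, and below 0.004 it snaps home and stays. The scoop in the box blocks it.
- lid_pull (a point): Centre of the top of the lid's pull, a dark wooden bar standing on the lid near its mouth end: 60 mm along the box's x, 12 mm thick along its y, 18 mm high (top 53 mm above the counter). It moves with the lid; axes are the box's. Lid home: 97 mm from the box's origin along +y.
- scoop: Loose steel scoop, about 70 g: cup 42 mm across, 37 mm high, origin at the centre of the cup's underside, z up; flat handle along -x, 14 mm wide, 5 mm thick (32 to 37 mm above the origin), ending in an eye; 157 mm long in all. Starts level, cup on the box floor near the -y end, handle lying over the -x rim and out toward the robot, yaw within 0.2 rad of the box's.
- scoop_eye (a point): Centre of the eye at the end of the scoop's handle: a ring of 27 mm outside and 17 mm hole diameter, 5 mm thick; 122 mm from the cup's axis along -x. Axes are the scoop's; the hole runs along z.
- scoop_grip (a point): A good place to grip the handle: mid thickness, 85 mm from the cup's axis along -x, 37 mm from the eye's centre. Axes are the scoop's; the fingers close along its y (14 mm).
- empty_hook: The empty one of three fixed S-hooks of 6 mm steel rod, 95 mm apart on the bar of a fixed steel rack; which one varies. Bar 12 mm thick, 272 mm up, between posts 310 mm apart; base plate 130 x 340 x 6 mm. Origin on the bar's axis, y along the bar, z up; it opens to -x. The others carry a tea strainer (72 mm wide) and a slotted turner (56 mm), hanging to 40 mm above the counter.
- hook_tip (a point): Upper free end of the empty hook's rod, 41 mm before the bar's axis and 20 mm below it. From here the rod runs straight down and toward the bar for 30 mm, 30 degrees off vertical (direction +0.5 x, -0.87 z in the hook's axes), then on into the narrow trough. Axes are the hook's.
- hook_seat (a point): The bottom of the hook's trough (centre of the 6 mm rod), 16 mm before the bar's axis and 57.5 mm below it, 214 mm above the counter. A thing that hangs on the hook has its eye here. Axes are the hook's.
- glass_bowl_a: Small clear glass bowl, 84 mm across, 36 mm high, nearer the robot, left. Origin: centre of its underside.
- glass_bowl_b: Small clear glass bowl, 84 mm across, 36 mm high, behind the box. Origin: centre of its underside.
- jar: White plastic jar, 54 mm across, 85 mm high, behind the box. Origin: centre of its underside.

How it is judged:
By the outcome, as a careful person would: the job done as asked, in the order asked, and still so for the second after the job is handed in, with the robot touching nothing.
It also fails if it takes over 56 s, if anything falls off the work surface, if the arm or the gripper's body presses on something with over 40 N, if the wrist force passes 120 N, or if a joint passes its speed limit or range.

## Working session

There is one attempt and no reset: what is moved stays moved. The work goes in short steps, Python scripts to look and compute and a tool call to move; the robot and the scene stay as the last step left them, time stands still between calls to the robot, and variables do not carry over. Pictures are saved under pics/ and viewed, at most 10 in all, crops included, and the job is handed in when it is done.

```bash
ls; mkdir -p pics; python3 - <<'E'
from rig import manip
import cv2,numpy as np
np.set_printoptions(precision=4,suppress=True)
for n in("top","side"):
    p,d=manip.capture(n); cv2.imwrite(f"pics/{n}0.png",p[:,:,::-1]); np.savez(f"pics/{n}0.npz",p=p,d=d)
    m=manip.camera_model(n); print(n,m)
print(manip.read_state())
E
```

```text
pics
rig.py
top {'fx': 476.2830069918014, 'fy': 476.2830069918014, 'cx': 317.53545734222536, 'cy': 232.64907220748967, 'T': array([[ 0.0029, -0.9984,  0.0564,  0.4967],
       [-0.9997, -0.0043, -0.0258,  0.0173],
       [ 0.026 , -0.0563, -0.9981,  1.3164],
       [ 0.    ,  0.    ,  0.    ,  1.    ]])}
side {'fx': 499.046466795983, 'fy': 499.046466795983, 'cx': 314.93616311234626, 'cy': 242.0687617723398, 'T': array([[-0.8944, -0.2872,  0.3429,  0.1757],
       [-0.4473,  0.5785, -0.6822,  0.7241],
       [-0.0025, -0.7635, -0.6458,  0.8566],
       [ 0.    ,  0.    ,  0.    ,  1.    ]])}
{'clock': 0.1, 'joint_positions': array([-83.3819,  21.8363,  74.3778,  -0.0014,  83.8576, -12.3359]), 'dq': array([ 0.0358, -0.1043, -0.307 , -0.0325, -0.0904,  0.0639]), 'joint_efforts': array([  0.0041, -43.865 , -22.4911,   0.0715,   0.0342,  -0.0001]), 'tool_pos': array([ 0.1786, -0.5201,  0.4042]), 'eef_rot': array([[ 0.9458,  0.3248, -0.0002],
       [ 0.3248, -0.9458,  0.0012],
       [ 0.0002, -0.0012, -1.    ]]), 'force': array([-0.5569,  0.1955, -0.1063]), 'torque': array([-0.0482, -0.0042,  0.0109]), 'finger_force': 0.0, 'opening': 1.0006323571809241}
```

View pics/top0.png

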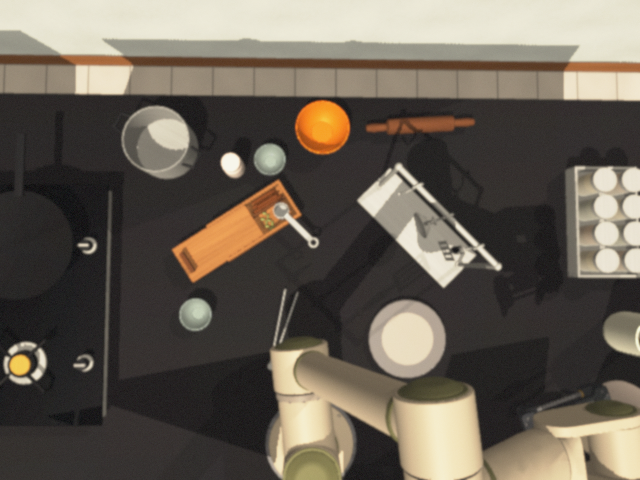

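View pics/side0.png

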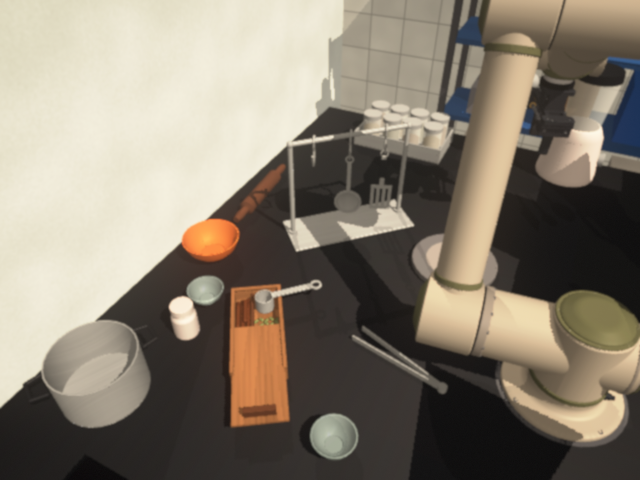

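The box lies with its mouth at lower left (top view about 185,265), the scoop's cup is at (282,210) and its eye at (313,242). The rack runs (398,167) to (498,267). The side view shows the empty hook at (313,158), nearest the wall. I'll zoom in on both views.

```bash
cat > h.py <<'E'
import numpy as np,cv2
np.set_printoptions(precision=4,suppress=True)
def ray(m,u,v):
    d=np.array([(u-m['cx'])/m['fx'],(v-m['cy'])/m['fy'],1.]); return m['T'][:3,:3]@d, m['T'][:3,3]
def at_z(m,u,v,z):
    d,o=ray(m,u,v); return o+d*(z-o[2])/d[2]
def tri(*obs):  # (m,u,v)...
    A=np.zeros((3,3));b=np.zeros(3)
    for m,u,v in obs:
        d,o=ray(m,u,v); d=d/np.linalg.norm(d); P=np.eye(3)-np.outer(d,d); A+=P;b+=P@o
    x=np.linalg.solve(A,b); 
    r=[np.linalg.norm(np.cross(ray(m,u,v)[0]/np.linalg.norm(ray(m,u,v)[0]),x-m['T'][:3,3])) for m,u,v in obs]
    return x,np.array(r)
def dep(m,d,u,v):
    r,o=ray(m,u,v); return o+r*d[int(round(v)),int(round(u))]
def proj(m,p):
    c=np.linalg.inv(m['T'])@np.append(p,1); return np.array([m['fx']*c[0]/c[2]+m['cx'],m['fy']*c[1]/c[2]+m['cy']])
E
python3 - <<'E'
import cv2,numpy as np
t=np.load("pics/top0.npz")['p'][:,:,::-1]; s=np.load("pics/side0.npz")['p'][:,:,::-1]
z=lambda im,x,y,w,h,k:cv2.resize(im[y:y+h,x:x+w],None,fx=k,fy=k,interpolation=cv2.INTER_CUBIC)
a=z(t,165,170,160,120,5)   # 800x600
cv2.imwrite("pics/c1.png",a)
b=np.vstack([z(t,350,155,160,140,2.5),z(s,270,110,160,100,2.5)]); b=np.hstack([b,z(s,220,265,110,171,3.5)[:600,:385]])
cv2.imwrite("pics/c2.png",b);print(b.shape)
E
```

```text
Traceback (most recent call last):
ValueError: all the input array dimensions except for the concatenation axis must match exactly, but along dimension 0, the array at index 0 has size 600 and the array at index 1 has size 598
```

View pics/c1.png

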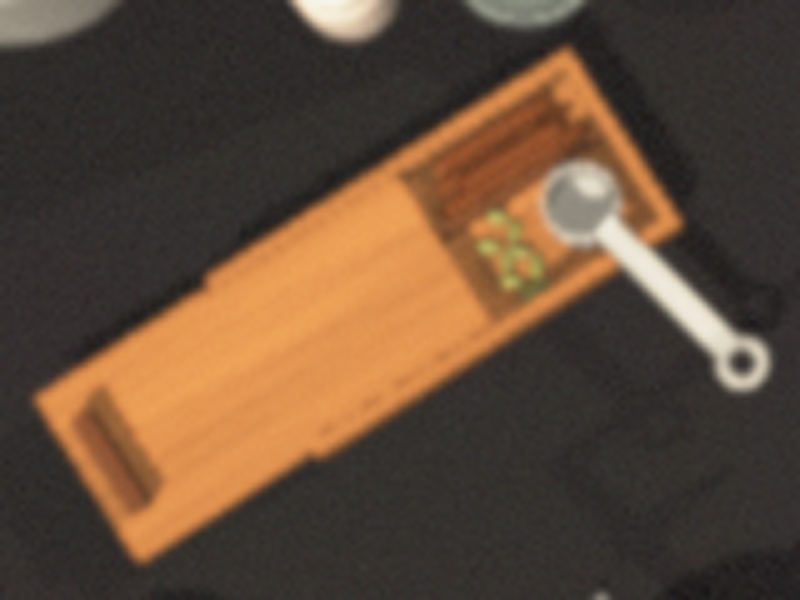

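Crop c1 shows the box's open end corners at (570,47) and (685,222), and the mouth corners at (205,285) and (318,460). The cup's centre is at (582,203), the eye at (741,362) and the pull at about (115,450). Next are the rack and the side view.

```bash
python3 - <<'E'
import cv2,numpy as np
t=np.load("pics/top0.npz")['p'][:,:,::-1]; s=np.load("pics/side0.npz")['p'][:,:,::-1]
z=lambda im,x,y,w,h,k:cv2.resize(im[y:y+h,x:x+w],None,fx=k,fy=k,interpolation=cv2.INTER_CUBIC)
b=np.vstack([z(t,385,155,130,100,3),z(s,280,115,130,100,3)]); b=np.hstack([b,z(s,225,270,100,150,4)])
cv2.imwrite("pics/c2.png",b);print(b.shape)
E
```

```text
(600, 790, 3)
```

View pics/c2.png

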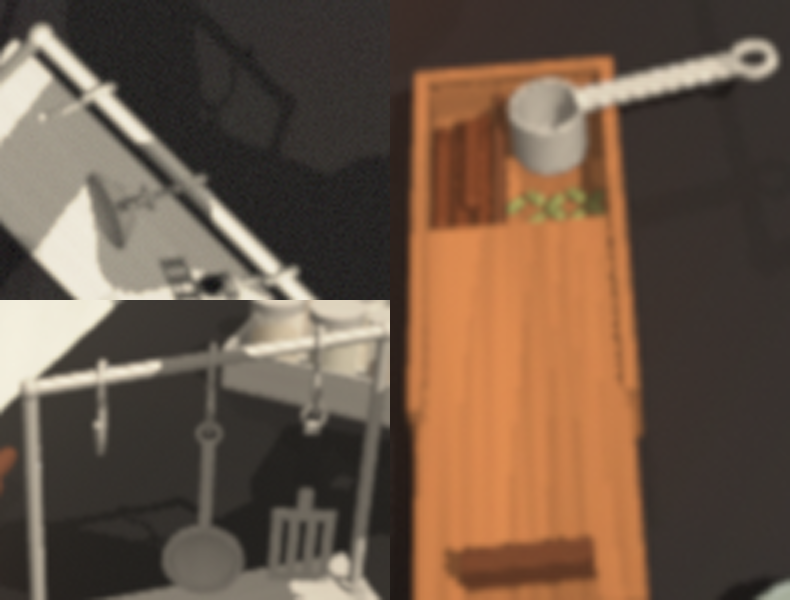

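c2 shows the empty hook as the one nearest the wall. Its tip is at (42,117) in the top view and it hangs at about (100,365–450) in the side view. The eye in the side view is at (755,60), and the pull's top is near (520,548).

```bash
cat > m1.py <<'E'
from rig import manip
from h import *
T=manip.camera_model("top");S=manip.camera_model("side")
c1=lambda x,y:(165+(x+.5)/5-.5,170+(y+.5)/5-.5)
ct=lambda x,y:(385+(x+.5)/3-.5,155+(y+.5)/3-.5)
cs=lambda x,y:(280+(x+.5)/3-.5,115+(y-300+.5)/3-.5)
cb=lambda x,y:(225+(x-390+.5)/4-.5,270+(y+.5)/4-.5)
A=at_z(T,*c1(570,47),.04);B=at_z(T,*c1(685,222),.04)
C=at_z(T,*c1(205,285),.04);D=at_z(T,*c1(318,460),.04)
print("box corners",A,B,C,D,np.linalg.norm(A-B),np.linalg.norm(A-C),np.linalg.norm(B-D))
print("tri A,B",tri((T,*c1(570,47)),(S,*cb(415,70))),tri((T,*c1(685,222)),(S,*cb(612,57))))
y=(C+D-A-B)[:2];y/=np.linalg.norm(y);o=(A+B+C+D)[:2]/4;print("box o",o,"y",y,"yaw",np.degrees(np.arctan2(-y[0],y[1])))
e=tri((T,*c1(741,362)),(S,*cb(755,60)));c=tri((T,*c1(582,203)),(S,*cb(548,103)));print("eye",e,"cup",c,np.linalg.norm((e[0]-c[0])[:2]))
ez=at_z(T,*c1(741,362),.0425);cz=at_z(T,*c1(582,203),.045)
d=(ez-cz)[:2];print("eye z",ez,"cup",cz,np.linalg.norm(d),"dir",np.degrees(np.arctan2(d[1],d[0])))
print("tip",tri((T,*ct(42,117)),(S,*cs(100,415))))
P=at_z(T,*ct(42,32),.272);Q=at_z(T,498,266,.272);print("bar",P,Q,np.linalg.norm(P-Q),"yaw",np.degrees(np.arctan2(*(P-Q)[[1,0]])))
print("pull",at_z(T,*c1(103,460),.053))
E
python3 m1.py
```

```text
box corners [0.7132 0.0898 0.04  ] [0.6188 0.0274 0.04  ] [0.5837 0.2835 0.04  ] [0.4905 0.2221 0.04  ] 0.11317726528992744 0.2329800251343887 0.23319628029075593
tri A,B (array([0.7125, 0.0893, 0.0385]), array([0.0011, 0.0011])) (array([0.6183, 0.0269, 0.035 ]), array([0.0011, 0.0011]))
box o [0.6015 0.1557] y [-0.5531  0.8331] yaw 33.57908267070543
eye (array([ 0.5418, -0.0038,  0.039 ]), array([0.002, 0.002])) cup (array([0.6274, 0.0821, 0.044 ]), array([0.001, 0.001])) 0.12127661383944842
eye z [ 0.5435 -0.003   0.0425] cup [0.6282 0.0825 0.045 ] 0.12032970913573421 dir -134.75835059733174
tip (array([ 0.6429, -0.1924,  0.2602]), array([0.0019, 0.0019]))
bar [ 0.7064 -0.1897  0.272 ] [ 0.4836 -0.4088  0.272 ] 0.3125010796538571 yaw 44.50893480121609
pull [0.4903 0.3326 0.053 ]
```

The measurements agree: scoop yaw is about 45.2°, box yaw 33.6°, rack yaw -45.5°. I'll turn the tool's x along the scoop's +x and move over the grip point for a wrist look.

The manual's scale: shifts go in shares of 40 cm and turns go in shares of 360 degrees. Converting my numbers, 0.06 m / 0.4 = 0.15, -0.0095 m / 0.4 = -0.0238, -8.75 degrees / 360 = -0.0243.

Call:
inch_along(
  steps=[
    [0,0,-0.0243,0,0,0,0.6],
    [0,0,-0.0243,0,0,0,0.6],
    [0,0,-0.0243,0,0,0,0.6],
    [0,0,0,0.15,-0.0238,0,0.6],
    [0,0,0,0.15,-0.0238,0,0.6],
    [0,0,0,0.15,-0.0238,0,0.6],
    [0,0,0,0.15,-0.0238,0,0.6],
    [0,0,0,0.15,-0.0238,0,0.6],
    [0,0,0,0.15,-0.0238,0,0.6],
    [0,0,0,0.15,-0.0238,0,0.6],
    [0,0,0,0.15,-0.0238,0,0.6],
    [0,0,0,0.15,-0.0238,0,0.6],
    [0,0,0,0.15,-0.0238,0,0.6],
    [0,0,0,0.15,-0.0238,0,0.6],
    [0,0,0,0,0,0,0.6],
    [0,0,0,0,0,0,0.6],
  ],
)

```text
clock: 2.1
tool_pos: [0.5693, 0.0216, 0.4043]
eef_rot: [[0.704, 0.71, -0.001], [0.71, -0.704, -0.0], [-0.001, -0.001, -1.0]]
force: [0.2, -0.2, 0.2]
opening: 0.601
finger_force: 0.0
```

```bash
python3 - <<'E'
from rig import manip
from h import *
s=manip.read_state(); m=manip.camera_model("wrist"); p,d=manip.capture("wrist")
print(s['tool_pos'],s['eef_rot'],s['joint_positions']);print(m['T'],m['fx'])
cv2.imwrite("pics/w1.png",p[:,:,::-1]); np.savez("pics/w1.npz",p=p,d=d,T=m['T'])
for n,q in dict(eye=[.543,-.0034,.0425],cup=[.628,.0823,.045],A=[.7125,.0893,.04],B=[.6183,.0269,.04]).items(): print(n,proj(m,q))
E
```

```text
[0.5693 0.0216 0.4043] [[ 0.7044  0.7098 -0.0012]
 [ 0.7098 -0.7044 -0.0001]
 [-0.0009 -0.0008 -1.    ]] [-9.724  23.8356 71.1379 -0.0161 85.0934 35.0563]
[[ 0.7103 -0.6653 -0.2298  0.6293]
 [-0.7039 -0.6718 -0.2307  0.0825]
 [-0.0009  0.3257 -0.9455  0.3835]
 [ 0.      0.      0.      1.    ]] 336.94042313689727
eye [318.9935 242.5008]
cup [318.9809 123.8265]
A [380.0091  48.3504]
B [350.8218 172.1418]
```

View pics/w1.png

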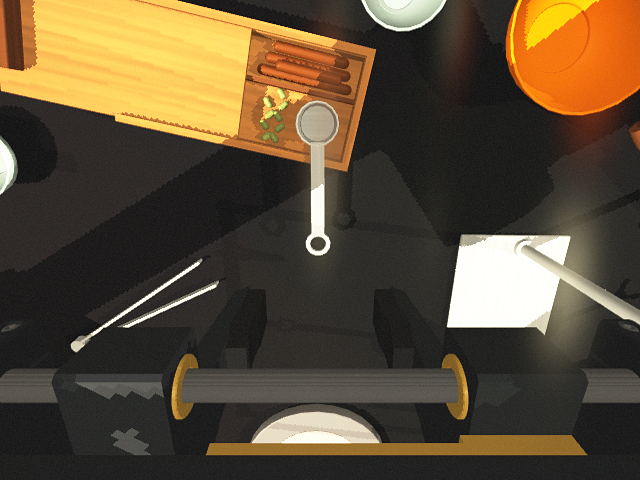

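w1: eye at (318,243), cup centre (318,122), both within 1 px of prediction. The rack's bar end and post top are at about (523,246).

```bash
cat >> m1.py <<'E'
print('---')
W=dict(manip.camera_model("wrist"));W['T']=np.load("pics/w1.npz")['T']
e=tri((T,*c1(741,362)),(S,*cb(755,60)),(W,318,243));c=tri((T,*c1(582,203)),(S,*cb(548,103)),(W,317.5,122));print("eye",e,"cup",c)
print("A",tri((T,*c1(570,47)),(S,*cb(415,70)),(W,376,48)),"B",tri((T,*c1(685,222)),(S,*cb(612,57)),(W,347,170.5)))
print("P",tri((T,*ct(42,32)),(W,523,246),(S,*cs(30,385))))
u=(c[0]-e[0])[:2];u/=np.linalg.norm(u);g=e[0][:2]+.037*u;print("grip",g,"yaw",np.degrees(np.arctan2(u[1],u[0])))
s=manip.read_state();print("tool delta",s['eef_rot'].T@(np.array([*g,.0425+.147])-s['tool_pos']))
E
python3 m1.py | sed -n '/---/,$p'
```

```text
---
eye (array([ 0.5415, -0.0037,  0.0396]), array([0.0022, 0.0018, 0.0004])) cup (array([0.6275, 0.083 , 0.0446]), array([0.0009, 0.0016, 0.0016]))
A (array([0.7113, 0.0906, 0.04  ]), array([0.0021, 0.001 , 0.0018])) B (array([0.6174, 0.0285, 0.0364]), array([0.0021, 0.0012, 0.002 ]))
P (array([ 0.6908, -0.1441,  0.2373]), array([0.0554, 0.1017, 0.0551]))
grip [0.5676 0.0226] yaw 45.24220077909192
tool delta [ 0.0001 -0.0021  0.2151]
```

Scaled: 0.05 m / 0.4 = 0.125, -0.0015 m / 0.4 = -0.0038.

Call:
inch_along(
  steps=[
    [0,0,0,0,-0.0038,0.125,0.5],
    [0,0,0,0,0,0.125,0.45],
    [0,0,0,0,0,0.125,0.4],
    [0,0,0,0,0,0.1125,0.4],
    [0,0,0,0,0,0.05,0.4],
    [0,0,0,0,0,0,0.4],
    [0,0,0,0,0,0,0],
    [0,0,0,0,0,0,0],
    [0,0,0,0,0,0,0],
    [0,0,0,0,0,0,0],
    [0,0,0,0,0,0,0],
    [0,0,0,0,0,0,0],
  ],
)

```text
clock: 3.65
tool_pos: [0.5686, 0.0228, 0.1899]
eef_rot: [[0.705, 0.71, 0.001], [0.71, -0.705, -0.0], [0.0, 0.001, -1.0]]
force: [0.2, -0.8, 3.2]
opening: 0.149
finger_force: 30.0
```

The scoop is gripped. I'll lift it, yaw it to the rack, and look at the hook from two places.

Scaled: -0.055 m / 0.4 = -0.1375, -0.05 m / 0.4 = -0.125, -9.92 degrees / 360 = -0.0276.

Call:
inch_along(
  steps=[
    [0,0,0,0,0,-0.05,0],
    [0,0,0,0,0,-0.125,0],
    [0,0,0,0,0,-0.1375,0],
    [0,0,0,0,0,-0.1375,0],
    [0,0,0,0,0,-0.1375,0],
    [0,0,0,0,0,-0.1375,0],
    [0,0,-0.0276,0,0,0,0],
    [0,0,-0.0276,0,0,0,0],
    [0,0,-0.0276,0,0,0,0],
    [0,0,-0.0276,0,0,0,0],
    [0,0,-0.0276,0,0,0,0],
    [0,0,-0.0276,0,0,0,0],
    [0,0,-0.0276,0,0,0,0],
    [0,0,-0.0276,0,0,0,0],
    [0,0,-0.0276,0,0,0,0],
    [0,0,0,0,0,0,0],
  ],
)

```text
clock: 5.65
tool_pos: [0.5684, 0.023, 0.4793]
eef_rot: [[-0.7, 0.714, -0.001], [0.714, 0.7, 0.0], [0.001, -0.001, -1.0]]
force: [-0.7, 0.2, -0.9]
opening: 0.149
finger_force: 30.0
```

Call:
inch_along(
  steps=[
    [0,0,0,-0.0875,-0.0875,0,0],
    [0,0,0,-0.0875,-0.0875,0,0],
    [0,0,0,-0.0875,-0.0875,0,0],
    [0,0,0,-0.0875,-0.0875,0,0],
    [0,0,0,-0.0875,-0.0875,0,0],
    [0,0,0,0,0,0,0],
    [0,0,0,0,0,0,0],
  ],
)

```text
clock: 6.52
tool_pos: [0.5663, -0.2241, 0.4796]
eef_rot: [[-0.699, 0.715, -0.0], [0.715, 0.699, 0.001], [0.001, 0.0, -1.0]]
force: [-0.2, -0.9, 0.2]
opening: 0.147
finger_force: 30.0
```

```bash
cat > shot.py <<'E'
import sys
from rig import manip
from h import *
n=sys.argv[1]
s=manip.read_state(); m=manip.camera_model("wrist"); p,d=manip.capture("wrist")
np.savez(f"pics/{n}.npz",p=p,d=d,**m); cv2.imwrite(f"pics/{n}.png",p[:,:,::-1]); print(s['joint_positions'],proj(m,[.638,-.198,.252]))
E
python3 shot.py w2
```

```text
[-32.7167  25.9847  55.396    0.0225  98.6567 -77.0838] [418.7398 301.4662]
```

Call:
inch_along(
  steps=[
    [0,0,0,0,0.115,0,0],
    [0,0,0,0,0.1175,0,0],
    [0,0,0,0,0.1175,0,0],
    [0,0,0,0,0,0,0],
    [0,0,0,0,0,0,0],
  ],
)

```text
clock: 7.2
tool_pos: [0.6659, -0.1257, 0.4799]
eef_rot: [[-0.701, 0.713, -0.0], [0.713, 0.701, -0.0], [0.0, -0.0, -1.0]]
force: [-0.6, -0.3, -0.2]
opening: 0.153
finger_force: 30.0
```

```bash
python3 shot.py w3
python3 -c "
import cv2,numpy as np
a=cv2.imread('pics/w2.png');b=cv2.imread('pics/w3.png')
cv2.imwrite('pics/w23.png',np.vstack([cv2.resize(x[90:390],(640,300)) for x in (a,b)]))"
```

```text
[-20.6707  34.2005  41.0573  -0.0099 104.7474 -65.1969] [216.9243 301.4961]
```

View pics/w23.png

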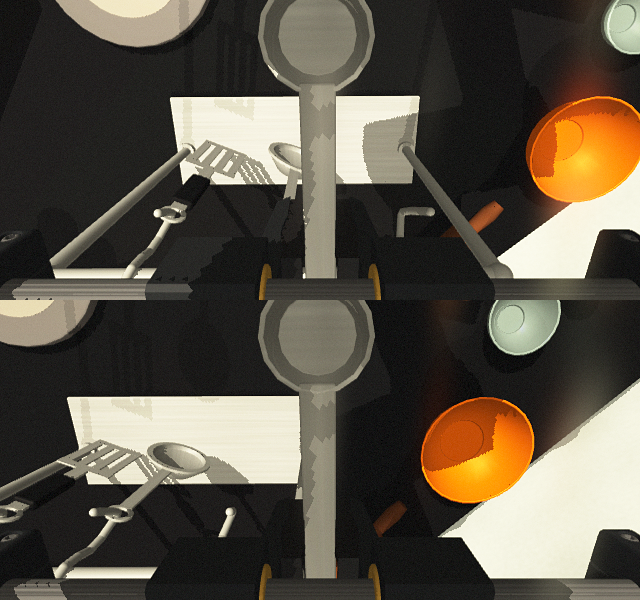

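w23: view 1 shows the tip near (432,301) in full-image coordinates, with the rod running left to about (400,301) and then down. View 2 shows a rod end near (230,302). I need to check this against the hook model at higher zoom.

```bash
cat > m2.py <<'E'
from h import *
w2=dict(np.load("pics/w2.npz"));w3=dict(np.load("pics/w3.npz"))
def hook(tip,yaw):
    X=np.array([np.cos(np.radians(yaw)),np.sin(np.radians(yaw)),0]);Z=np.array([0,0,1.])
    return [tip,tip+.03*(.5*X-.866*Z),tip+.025*X-.0375*Z,tip+.041*X+.02*Z]
if __name__=="__main__":
    t,r=tri((w2,431,301),(w3,230,302));print("tip",t,r)
    for m in(w2,w3): print([proj(m,q).round() for q in hook(np.array([.638,-.198,.252]),-45.5)])
    for m,(u,v) in ((w2,(431,301)),(w3,(230,302)),(w2,(400,301))): print(dep(m,m['d'],u,v),m['d'][v-1:v+2,u-1:u+2])
    z=lambda im,x,y:cv2.resize(im[y:y+80,x:x+100,::-1],None,fx=4,fy=4,interpolation=cv2.INTER_CUBIC)
    cv2.imwrite("pics/c3.png",np.hstack([z(w2['p'],370,270),z(w3['p'],190,270)]))
E
python3 m2.py
```

```text
tip [ 0.6447 -0.1922  0.2511] [0.0003 0.0003]
[array([419., 301.]), array([408., 302.]), array([403., 306.]), array([421., 370.])]
[array([217., 301.]), array([228., 302.]), array([233., 306.]), array([214., 370.])]
[ 0.6432 -0.1917  0.2529] [[0.2325 0.2327 0.2326]
 [0.2327 0.2324 0.2317]
 [0.2334 0.2325 0.2318]]
[ 0.6444 -0.1908  0.2538] [[0.2319 0.2322 0.2326]
 [0.2334 0.2321 0.2326]
 [0.2324 0.233  0.2336]]
[ 0.6502 -0.2147  0.215 ] [[0.2766 0.2745 0.2716]
 [0.2765 0.2752 0.2734]
 [0.2767 0.2752 0.274 ]]
```

View pics/c3.png

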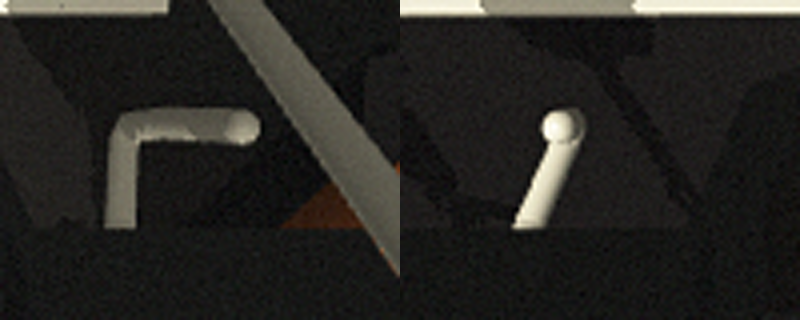

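The hook is skewed about the vertical relative to the bar's normal. I'll fit its yaw.

```bash
python3 - <<'E'
from m2 import *
from rig import manip
T=manip.camera_model("top");S=manip.camera_model("side")
t,r=tri((w2,430.5,301.5),(w3,230,301.6));print(t,r)
print("top tip px",proj(T,t)," obs (398.7,193.7)")
for y in (-60,-65,-70,-75,-80):
    h=hook(t,y);h.insert(3,h[2]+np.array([*(.012*np.array([np.cos(np.radians(y)),np.sin(np.radians(y))])),.02]))
    print(y,[proj(m,q).round(1) for m in(w2,w3) for q in h[1:4]],"top bar",proj(T,h[4]),h[4][:2])
P=np.array([0.7064,-0.1897]);Q=np.array([0.4836,-0.4088]);u=(P-Q)/np.linalg.norm(P-Q)
for y in (-60,-65,-70,-75):
    d=hook(t,y)[3][:2]-(P+Q)/2;print(y,"along",d@u,"perp",d@[u[1],-u[0]])
E
```

```text
[ 0.6448 -0.1925  0.2506] [0. 0.]
top tip px [398.2226 194.2123]  obs (398.7,193.7)
-60 [array([413.4, 301.4]), array([405.7, 304.8]), array([406.8, 330.9]), array([235.1, 301.4]), array([236.3, 304.8]), array([227.7, 330.9])] top bar [415.8007 183.9263] [ 0.6653 -0.228 ]
-65 [array([411.9, 300.9]), array([403.2, 304.1]), array([403. , 329.9]), array([233.5, 300.9]), array([233.7, 304.1]), array([223.6, 329.8])] top bar [416.5515 185.3474] [ 0.6621 -0.2297]
-70 [array([410.4, 300.4]), array([400.9, 303.2]), array([399.3, 328.6]), array([231.9, 300.4]), array([231.2, 303.2]), array([219.7, 328.5])] top bar [417.1766 186.8268] [ 0.6588 -0.231 ]
-75 [array([409. , 299.7]), array([398.6, 302.2]), array([395.7, 327. ]), array([230.3, 299.7]), array([228.8, 302.1]), array([215.8, 326.9])] top bar [417.6712 188.3534] [ 0.6554 -0.2321]
-80 [array([407.6, 298.9]), array([396.4, 300.9]), array([392.3, 325.1]), array([228.8, 298.9]), array([226.4, 300.9]), array([212., 325.])] top bar [418.0314 189.9156] [ 0.6519 -0.2329]
-60 along 0.10003734536759429 perp -0.0015170995328070633
-65 along 0.09661721461829559 perp -0.0025640621268155223
-70 along 0.09330134730157348 perp -0.0039051247478163534
-75 along 0.09011497916988365 perp -0.005530081099508005
```

Fit: tip (0.645, -0.1925, 0.2506), hook x-axis yaw ≈ -67.5°, 95 mm along the bar, which agrees with the text. I'll turn to match the rod: yaw -22°, pitch 30°.

Scaled: -7.5 degrees / 360 = -0.0208.

Call:
inch_along(
  steps=[
    [0,0,0.0203,0,0,0,0],
    [0,0,0.0203,0,0,0,0],
    [0,0,0.0206,0,0,0,0],
    [0,-0.0208,0,0,0,0,0],
    [0,-0.0208,0,0,0,0,0],
    [0,-0.0208,0,0,0,0,0],
    [0,-0.0208,0,0,0,0,0],
    [0,0,0,0,0,0,0],
  ],
)

```text
clock: 8.25
tool_pos: [0.6653, -0.1267, 0.4803]
eef_rot: [[-0.331, 0.924, 0.191], [0.801, 0.382, -0.461], [-0.499, 0.0, -0.867]]
force: [0.4, 0.3, -0.8]
opening: 0.15
finger_force: 30.0
```

```bash
cat > go.py <<'E'
import sys
from rig import manip
from h import *
X=np.array([np.cos(np.radians(-67.5)),np.sin(np.radians(-67.5)),0]);Z=np.array([0,0,1.])
tip=np.array([.6447,-.1925,.251]);rod=.5*X-.866*Z;seat=tip+.025*X-.0375*Z
s=manip.read_state();R=s['eef_rot'];p=s['tool_pos']
eye=p+R@[-.037,0,.147]
print("joints",s['joint_positions'],"F",s['force'])
print("toolz in hook",R[:,2]@X,R[:,2]@Z,"x.rod",R[:,0]@rod)
for n,t in(("pre",tip-.03*rod),("tip",tip),("rodend",tip+.03*rod),("seat",seat)): print(n,"delta tool",R.T@(t-eye))
E
python3 go.py
```

```text
joints [-18.0462  31.4969  47.6265 -22.5947  81.0934 -40.8794] F [ 0.4031  0.29   -0.8178]
toolz in hook 0.4991525033670028 -0.8665140468093978 x.rod -0.0009905069910253195
pre delta tool [ 0.1056 -0.0442  0.0481]
tip delta tool [ 0.1056 -0.0441  0.0781]
rodend delta tool [ 0.1055 -0.0441  0.1081]
seat delta tool [ 0.1026 -0.0441  0.1231]
```

Scaled: 0.0352 m / 0.4 = 0.088, 0.025 m / 0.4 = 0.0625.

Call:
inch_along(
  steps=[
    [0,0,0,0.088,-0.0368,0,0],
    [0,0,0,0.088,-0.0368,0,0],
    [0,0,0,0.088,-0.0368,0,0],
    [0,0,0,0,0,0.0625,0],
    [0,0,0,0,0,0.0625,0],
    [0,0,0,0,0,0.0375,0],
    [0,0,0,0,0,0,0],
    [0,0,0,0,0,0,0],
  ],
)

```text
clock: 9.25
tool_pos: [0.6028, -0.0888, 0.3716]
eef_rot: [[-0.33, 0.924, 0.192], [0.8, 0.382, -0.462], [-0.5, 0.001, -0.866]]
force: [0.8, 0.3, -0.5]
opening: 0.149
finger_force: 30.0
```

```bash
python3 go.py; python3 - <<'E'
from rig import manip
import cv2,numpy as np
p,_=manip.capture("side");q,_=manip.capture("top")
z=lambda im,x,y,w,h:cv2.resize(im[y:y+h,x:x+w,::-1],(400,400),interpolation=cv2.INTER_CUBIC)
cv2.imwrite("pics/s4.png",np.hstack([z(p,270,90,100,100),z(q,350,150,100,100)]))
E
```

```text
joints [-16.3832  27.6184  72.2554 -25.9591  62.7187 -30.3339] F [ 0.7648  0.3135 -0.4841]
toolz in hook 0.5002889288390805 -0.8658582936720707 x.rod 0.0003203790878992252
pre delta tool [ 0.0005 -0.001  -0.0167]
tip delta tool [ 0.0005 -0.001   0.0133]
rodend delta tool [ 0.0005 -0.001   0.0433]
seat delta tool [-0.0024 -0.001   0.0583]
```

View pics/s4.png

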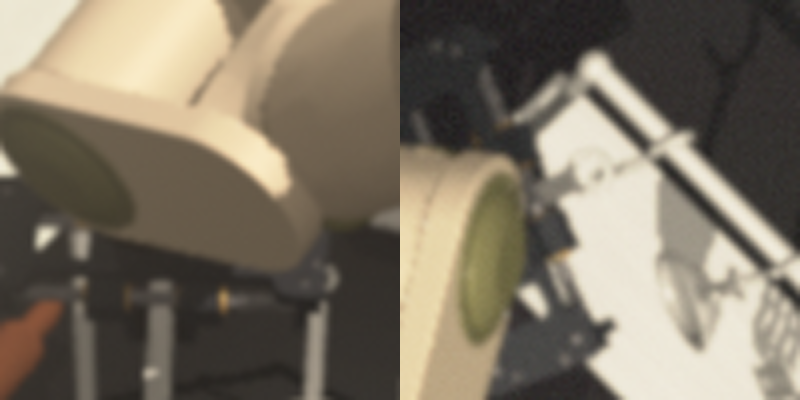

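s4 shows the eye ring near (592,165) in the top crop, with the hook rod just beneath and beyond it. I'll check it with an overlay of the predicted ring (red) and hook (green).

```bash
python3 - <<'E'
from rig import manip
from h import *
from m2 import hook
m=manip.camera_model("top");s=manip.read_state();p,d=manip.capture("top")
x0,y0,k=375,175,16
im=cv2.resize(p[y0:y0+37,x0:x0+48,::-1],None,fx=k,fy=k,interpolation=cv2.INTER_CUBIC);raw=im.copy()[:, :400]
C=lambda q:tuple(int(v) for v in ((proj(m,q)-[x0,y0]+.5)*k))
R=s['eef_rot'];e=s['tool_pos']+R@[-.037,0,.147]
for r in(.0085,.0135):
  for a in np.linspace(0,6.28,40): cv2.circle(im,C(e+R@[r*np.cos(a),r*np.sin(a),-.0025]),2,(0,0,255),-1)
h=hook(np.array([.6447,-.1925,.251]),-67.5)
for a,b in zip(h[:2],h[1:3]): cv2.line(im,C(a),C(b),(0,255,0),2)
cv2.imwrite("pics/o5.png",np.vstack([im[:,:768]])) ; 
cv2.imwrite("pics/o5.png",np.hstack([cv2.resize(p[y0:y0+37,x0:x0+48,::-1],None,fx=8,fy=16,interpolation=cv2.INTER_CUBIC),cv2.resize(im,None,fx=.5,fy=1)]))
E
```

```text
(no output)
```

View pics/o5.png

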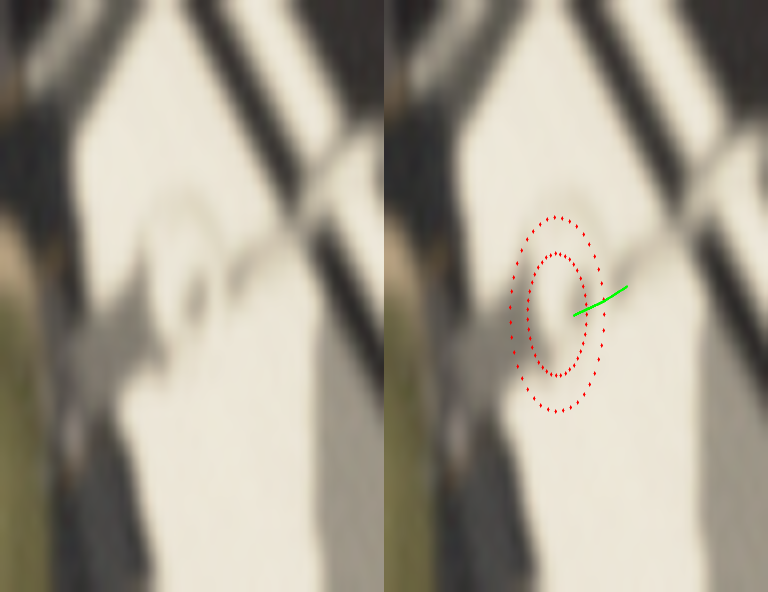

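The overlay shows the tip inside the eye's hole, with the ring about 2–3 mm off toward +y of the tool. I'll correct that and slide down the rod.

The manual's scale: shifts go in shares of 40 cm and turns go in shares of 360 degrees. Converting my numbers, 0.008 m / 0.4 = 0.02, 0.007 m / 0.4 = 0.0175.

Call:
inch_along(
  steps=[
    [0,0,0,0.0013,-0.0068,0,0],
    [0,0,0,0,0,0.02,0],
    [0,0,0,0,0,0.02,0],
    [0,0,0,0,0,0.0175,0],
    [0,0,0,0,0,0,0],
  ],
)

```text
clock: 10.02
tool_pos: [0.6047, -0.1005, 0.3496]
eef_rot: [[-0.332, 0.924, 0.19], [0.801, 0.382, -0.462], [-0.499, -0.001, -0.866]]
force: [0.3, 0.4, 0.1]
opening: 0.15
finger_force: 30.0
```

Call:
inch_along(
  steps=[
    [0,0,0,0,0,0.02,0],
    [0,0,0,0,0,0.02,0],
    [0,0,0,0,0,0,0],
  ],
)

```text
clock: 10.4
tool_pos: [0.6076, -0.1079, 0.3358]
eef_rot: [[-0.332, 0.924, 0.19], [0.801, 0.382, -0.462], [-0.499, -0.001, -0.866]]
force: [-0.1, 0.0, -0.2]
opening: 0.146
finger_force: 30.0
```

```bash
python3 go.py
```

```text
joints [-18.0339  30.0932  74.1504 -26.573   58.2132 -29.8402] F [-0.0573  0.017  -0.231 ]
toolz in hook 0.4992468595565269 -0.8664589066121705 x.rod -0.000881657076620912
pre delta tool [-0.0007  0.002  -0.0574]
tip delta tool [-0.0007  0.002  -0.0274]
rodend delta tool [-0.0007  0.002   0.0026]
seat delta tool [-0.0036  0.0021  0.0176]
```

Scaled: 0.012 m / 0.4 = 0.03, 0.0075 m / 0.4 = 0.0188, -5 degrees / 360 = -0.0139.

Call:
inch_along(
  steps=[
    [0,-0.0139,0,0.03,0,0.0188,0],
    [0,-0.0139,0,0.03,0,0.0188,0],
    [0,0,0,0,0,0,0],
  ],
)

```text
clock: 10.78
tool_pos: [0.6028, -0.0958, 0.3104]
eef_rot: [[-0.295, 0.924, 0.244], [0.708, 0.383, -0.593], [-0.641, -0.002, -0.767]]
force: [-0.9, -0.6, -0.1]
opening: 0.149
finger_force: 30.0
```

```bash
python3 go.py
```

```text
joints [-16.1188  31.0165  78.7425 -40.5133  50.5545 -17.7156] F [-0.9454 -0.5822 -0.1355]
toolz in hook 0.6412720701808364 -0.7673129319649483 x.rod 0.17168363133500925
pre delta tool [-0.011   0.0017 -0.0634]
tip delta tool [-0.0058  0.0018 -0.0339]
rodend delta tool [-0.0007  0.0018 -0.0043]
seat delta tool [-0.0009  0.0018  0.0109]
```

Scaled: 0.0123 m / 0.4 = 0.0308, 0.0065 m / 0.4 = 0.0163, -5 degrees / 360 = -0.0139.

Call:
inch_along(
  steps=[
    [0,-0.0139,0,0.0308,0.0013,0.0163,0],
    [0,-0.0139,0,0.0308,0.0013,0.0163,0],
    [0,-0.0139,0,0.0308,0,0.015,0],
    [0,-0.0139,0,0.0308,0,0.0138,0],
    [0,0,0,0,0,0,0],
  ],
)

```text
clock: 11.4
tool_pos: [0.5981, -0.0815, 0.2582]
eef_rot: [[-0.193, 0.924, 0.33], [0.463, 0.382, -0.799], [-0.865, -0.001, -0.502]]
force: [-1.7, 5.5, -0.6]
opening: 0.151
finger_force: 30.0
```

```bash
python3 go.py
```

```text
joints [-13.3209  35.252   85.6028 -76.243   46.2733  15.2988] F [-1.7437  5.4529 -0.6235]
toolz in hook 0.8648503187009005 -0.502028575305 x.rod 0.4979452824525393
pre delta tool [-0.0322  0.0006 -0.0653]
tip delta tool [-0.0172  0.0006 -0.0393]
rodend delta tool [-0.0023  0.0007 -0.0133]
seat delta tool [0.0027 0.0007 0.0011]
```

Scaled: 0.0036 m / 0.4 = 0.009.

Call:
inch_along(
  steps=[
    [0,0,0,0.009,0,0,0],
    [0,0,0,0,0,0,0],
  ],
)

```text
clock: 11.65
tool_pos: [0.5975, -0.0804, 0.2562]
eef_rot: [[-0.19, 0.924, 0.331], [0.463, 0.382, -0.8], [-0.866, 0.001, -0.5]]
force: [-0.1, 3.7, 2.7]
opening: 0.149
finger_force: 30.0
```

Call:
inch_along(
  steps=[
    [0,0,0,0,0,0,0.2],
    [0,0,0,0,0,0,0.25],
    [0,0,0,0,0,0,0.3],
    [0,0,0,0,0,0,0.35],
    [0,0,0,0,0,0,0.35],
    [0,0,0,0,0,0,0.35],
    [0,0,0,0,0,0,0.35],
    [0,0,0,0,0,0,0.35],
  ],
)

```text
clock: 12.65
tool_pos: [0.5974, -0.0802, 0.2553]
eef_rot: [[-0.191, 0.924, 0.331], [0.462, 0.382, -0.8], [-0.866, -0.0, -0.5]]
force: [0.2, -0.5, -0.5]
opening: 0.352
finger_force: 0.0
```

```bash
python3 - <<'E'
from rig import manip
import cv2,numpy as np
for n in("side","wrist","top"):
    p,d=manip.capture(n);cv2.imwrite(f"pics/{n}6.png",p[:,:,::-1]);np.savez(f"pics/{n}6.npz",p=p,d=d,**manip.camera_model(n))
E
python3 -c "
import cv2,numpy as np
a=cv2.imread('pics/side6.png')[80:280,230:430];b=cv2.imread('pics/wrist6.png')
cv2.imwrite('pics/v6.png',np.hstack([cv2.resize(a,(360,360)),cv2.resize(b,(440,360))]))"
```

```text
(no output)
```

View pics/v6.png

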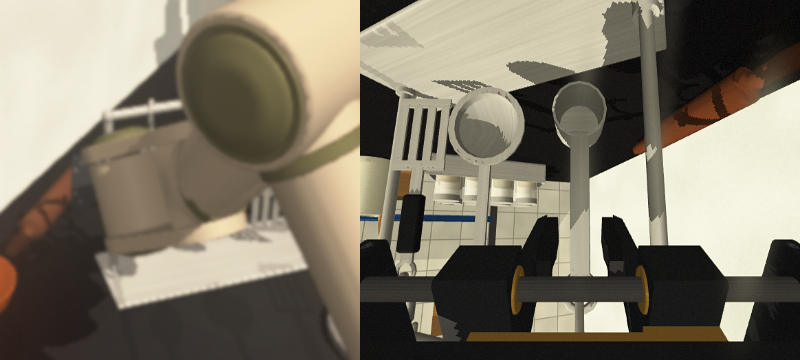

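v6: the scoop hangs on the hook (handle at about (578,200) in the wrist view, between the open fingers), next to the strainer and turner. I'll retreat and go over the lid pull.

Scaled: -0.045 m / 0.4 = -0.1125, -0.04 m / 0.4 = -0.1, 10 degrees / 360 = 0.0278.

Call:
inch_along(
  steps=[
    [0,0,0,0,0,-0.0375,0.35],
    [0,0,0,0,0,-0.075,0.35],
    [0,0,0,0,0,-0.1,0.35],
    [0,0,0,0,0,-0.1125,0.35],
    [0,0.0278,0,0,0,0,0.35],
    [0,0.0278,0,0,0,0,0.4],
    [0,0.0278,0,0,0,0,0.4],
    [0,0.0278,0,0,0,0,0.4],
    [0,0.0278,0,0,0,0,0.4],
    [0,0.0278,0,0,0,0,0.4],
    [0,0,0,0,0,0,0.4],
    [0,0,0,0,0,0,0.4],
  ],
)

```text
clock: 14.3
tool_pos: [0.5541, 0.0242, 0.3205]
eef_rot: [[-0.383, 0.924, 0.001], [0.924, 0.383, -0.003], [-0.003, -0.0, -1.0]]
force: [-0.6, 0.2, -0.5]
opening: 0.402
finger_force: 0.0
```

```bash
python3 - <<'E'
from rig import manip
from h import *
s=manip.read_state();print(s['joint_positions'])
m=manip.camera_model("side");p,d=manip.capture("side");np.savez("pics/side7.npz",p=p,d=d,**m)
# eye region: depth of hanging scoop vs expectation
X=np.array([np.cos(np.radians(-67.5)),np.sin(np.radians(-67.5)),0]);seat=np.array([.6447,-.1925,.251])+.025*X-[0,0,.0375]
for z in(.04,.06,.085,.1,.13,.16,.19): 
    q=seat.copy();q[2]=z;u,v=proj(m,q);print(z,(u,v),dep(m,d,u,v)-q)
E
```

```text
[ -9.7057  26.5315  81.4145  -0.1764  71.9628 -32.1665]
0.04 (np.float64(312.81504680399723), np.float64(220.53242627638963)) [-0.1295  0.2544  0.2211]
0.06 (np.float64(312.77552367671365), np.float64(214.5469682781308)) [-0.1276  0.2505  0.2124]
0.085 (np.float64(312.72501829048076), np.float64(206.89833597699703)) [-0.1341  0.2633  0.2162]
0.1 (np.float64(312.6941100101848), np.float64(202.21752688558723)) [-0.1322  0.2595  0.209 ]
0.13 (np.float64(312.6308837995014), np.float64(192.64242859644975)) [-0.1285  0.2523  0.1951]
0.16 (np.float64(312.56570551856794), np.float64(182.77170505457966)) [-0.1582  0.3107  0.2303]
0.19 (np.float64(312.49848334648027), np.float64(172.59145072663793)) [-0.1583  0.311   0.2206]
```

Occluded for now, so I'll recheck the scoop from the lid position.

Scaled: -0.0484 m / 0.4 = -0.121, 0.0193 m / 0.4 = 0.0483, 9.9 degrees / 360 = 0.0275.

Call:
inch_along(
  steps=[
    [0,0,0.0275,0,0,0,0.4],
    [0,0,0.0275,0,0,0,0.4],
    [0,0,0.0275,0,0,0,0.4],
    [0,0,0.0275,0,0,0,0.4],
    [0,0,0.0272,0,0,0,0.4],
    [0,0,0.0272,0,0,0,0.4],
    [0,0,0.0272,0,0,0,0.4],
    [0,0,0.0275,0,0,0,0.4],
    [0,0,0,0.0483,-0.121,0,0.4],
    [0,0,0,0.0483,-0.121,0,0.4],
    [0,0,0,0.0483,-0.121,0,0.4],
    [0,0,0,0.0483,-0.121,0,0.4],
    [0,0,0,0.0483,-0.121,0,0.4],
    [0,0,0,0.0483,-0.121,0,0.4],
    [0,0,0,0,0,0,0.4],
    [0,0,0,0,0,0,0.4],
  ],
)

```text
clock: 16.35
tool_pos: [0.49, 0.3297, 0.3202]
eef_rot: [[0.833, 0.554, 0.001], [0.554, -0.833, -0.001], [-0.0, 0.001, -1.0]]
force: [-0.5, -1.2, 0.8]
opening: 0.397
finger_force: 0.0
```

```bash
cat > pull.py <<'E'
from rig import manip
from h import *
def cloud(m,d):
    v,u=np.mgrid[:480,:640];c=np.stack([(u-m['cx'])/m['fx']*d,(v-m['cy'])/m['fy']*d,d],-1)
    return c@m['T'][:3,:3].T+m['T'][:3,3]
s=manip.read_state();m=manip.camera_model("wrist");p,d=manip.capture("wrist");np.savez("pics/wp.npz",p=p,d=d,**m)
w=cloud(m,d);near=np.linalg.norm(w[...,:2]-[.49,.33],axis=-1)<.08
b=near&(d>0)&(w[...,2]>.047)&(w[...,2]<.062)
n,l,st,_=cv2.connectedComponentsWithStats(b.astype(np.uint8));k=1+np.argmax(st[1:,4]);q=w[l==k]
(c,sz,a)=cv2.minAreaRect((q[:,:2]*1000).astype(np.float32));print("pull",np.array(c)/1000,sz,a,"z",np.median(q[:,2]),len(q),"px",st[k])
g=near&(abs(w[...,2]-.035)<.006);print("lid top z",np.median(w[g][:,2]))
R=s['eef_rot'];print(s['tool_pos'],"delta",R.T@(np.array([*np.array(c)/1000,.053])-s['tool_pos']-R@[0,0,.147]))
m=manip.camera_model("side");p,d=manip.capture("side");np.savez("pics/side7.npz",p=p,d=d,**m)
w=cloud(m,d);e=np.array([.6544,-.2156])
b=(d>0)&(np.linalg.norm(w[...,:2]-e,axis=-1)<.05)&(w[...,2]>.02)
for z in np.arange(.05,.25,.02):
    k=b&(abs(w[...,2]-z)<.01);print(round(z,2),k.sum(),w[k].mean(0) if k.any() else '')
E
python3 pull.py
```

```text
pull [0.4876 0.3309] (59.99607467651367, 11.821611404418945) 33.15983963012695 z 0.05210279974652769 1144 px [ 309  202   16   74 1144]
lid top z 0.03420898541837841
[0.49   0.3297 0.3202] delta [-0.0012 -0.0027  0.1202]
0.05 0 
0.07 0 
0.09 0 
0.11 4 [ 0.6497 -0.2286  0.1026]
0.13 35 [ 0.6503 -0.1991  0.1324]
0.15 45 [ 0.6515 -0.203   0.1493]
0.17 43 [ 0.6496 -0.2059  0.1691]
0.19 49 [ 0.6506 -0.208   0.19  ]
0.21 44 [ 0.6534 -0.2103  0.2098]
0.23 40 [ 0.6569 -0.2108  0.229 ]
```

The scoop hangs vertically at the seat. The pull is at (0.4876, 0.3309), yaw 33.2°, top z 0.052. I'll descend and grip it.

Scaled: 0.045 m / 0.4 = 0.1125, 0.04 m / 0.4 = 0.1.

Call:
inch_along(
  steps=[
    [0,0,0,-0.003,-0.0068,0.1,0.4],
    [0,0,0,0,0,0.1125,0.4],
    [0,0,0,0,0,0.0625,0.35],
    [0,0,0,0,0,0.0125,0.3],
    [0,0,0,0,0,0,0.1],
    [0,0,0,0,0,0,0],
    [0,0,0,0,0,0,0],
    [0,0,0,0,0,0,0],
  ],
)

```text
clock: 17.45
tool_pos: [0.488, 0.3314, 0.2064]
eef_rot: [[0.833, 0.553, 0.002], [0.553, -0.833, 0.001], [0.002, 0.001, -1.0]]
force: [0.0, -1.1, 6.2]
opening: 0.135
finger_force: 30.0
```

Call:
inch_along(
  steps=[
    [0,0,0,0,0.025,0,0],
    [0,0,0,0,0.05,0,0],
    [0,0,0,0,0.05,0,0],
    [0,0,0,0,0.05,0,0],
    [0,0,0,0,0.0375,0,0],
    [0,0,0,0,0.02,0,0],
    [0,0,0,0,0,0,0],
    [0,0,0,0,0,0,0],
  ],
)

```text
clock: 18.45
tool_pos: [0.5391, 0.2536, 0.2064]
eef_rot: [[0.833, 0.553, 0.001], [0.553, -0.833, -0.0], [0.0, 0.001, -1.0]]
force: [-2.5, -3.0, 8.0]
opening: 0.129
finger_force: 30.0
```

Scaled: 0.003 m / 0.4 = 0.0075, -0.001 m / 0.4 = -0.0025.

Call:
inch_along(
  steps=[
    [0,0,0,0,0.0075,-0.0025,0],
    [0,0,0,0,0.0075,0,0],
    [0,0,0,0,0.0075,0,0],
    [0,0,0,0,0,0,0],
  ],
)

```text
clock: 18.95
tool_pos: [0.5438, 0.2465, 0.2066]
eef_rot: [[0.833, 0.553, -0.001], [0.553, -0.833, 0.001], [-0.001, -0.001, -1.0]]
force: [-5.0, 1.3, 6.9]
opening: 0.128
finger_force: 30.0
```

Call:
inch_along(
  steps=[
    [0,0,0,0,0.005,0,0],
    [0,0,0,0,0.005,0,0],
    [0,0,0,0,0.005,0,0],
    [0,0,0,0,0,0,0],
  ],
)

```text
clock: 19.45
tool_pos: [0.5474, 0.241, 0.2066]
eef_rot: [[0.833, 0.553, -0.0], [0.553, -0.833, -0.001], [-0.001, 0.001, -1.0]]
force: [-3.0, -3.2, 6.6]
opening: 0.132
finger_force: 30.0
```

Call:
inch_along(
  steps=[
    [0,0,0,0,0.005,0,0],
    [0,0,0,0,0.005,0,0],
    [0,0,0,0,0,0,0],
  ],
)

```text
clock: 19.82
tool_pos: [0.5489, 0.2387, 0.2065]
eef_rot: [[0.833, 0.553, -0.002], [0.553, -0.833, 0.002], [-0.001, -0.002, -1.0]]
force: [-8.6, 5.4, 7.2]
opening: 0.135
finger_force: 30.0
```

Scaled: 0.002 m / 0.4 = 0.005, 0.001 m / 0.4 = 0.0025.

Call:
inch_along(
  steps=[
    [0,0,0,0,0.005,0,0],
    [0,0,0,0,0.0025,0,0],
    [0,0,0,0,0,0,0],
  ],
)

```text
clock: 20.2
tool_pos: [0.5494, 0.238, 0.2065]
eef_rot: [[0.833, 0.554, -0.005], [0.554, -0.833, 0.005], [-0.001, -0.007, -1.0]]
force: [-13.2, 17.6, 10.0]
opening: 0.131
finger_force: 30.0
```

Call:
inch_along(
  steps=[
    [0,0,0,0,0.005,0,0],
    [0,0,0,0,0.0025,0,0],
    [0,0,0,0,0,0,0],
  ],
)

```text
clock: 20.58
tool_pos: [0.5499, 0.2372, 0.2065]
eef_rot: [[0.833, 0.554, -0.008], [0.554, -0.832, 0.009], [-0.001, -0.012, -1.0]]
force: [-19.8, 30.0, 11.9]
opening: 0.135
finger_force: 30.0
```

Call:
inch_along(
  steps=[
    [0,0,0,0,0.005,0,0],
    [0,0,0,0,0.0025,0,0],
    [0,0,0,0,0,0,0],
  ],
)

```text
clock: 20.95
tool_pos: [0.5504, 0.2365, 0.2065]
eef_rot: [[0.832, 0.554, -0.011], [0.554, -0.832, 0.012], [-0.002, -0.016, -1.0]]
force: [-25.7, 42.5, 15.0]
opening: 0.135
finger_force: 30.0
```

Now a hard stop, with force well beyond the ridge's. I'll relieve it, release, rise and verify.

Scaled: -0.05 m / 0.4 = -0.125, -0.03 m / 0.4 = -0.075.

Call:
inch_along(
  steps=[
    [0,0,0,0,-0.01,0,0],
    [0,0,0,0,-0.0075,0,0],
    [0,0,0,0,0,0,0.2],
    [0,0,0,0,0,0,0.35],
    [0,0,0,0,0,0,0.35],
    [0,0,0,0,0,0,0.35],
    [0,0,0,0,0,-0.075,0.35],
    [0,0,0,0,0,-0.125,0.35],
    [0,0,0,0,0,-0.125,0.35],
    [0,0,0,0,0,0,0.35],
    [0,0,0,0,0,0,0.35],
  ],
)

```text
clock: 22.32
tool_pos: [0.5506, 0.2362, 0.3354]
eef_rot: [[0.833, 0.553, -0.001], [0.553, -0.833, -0.0], [-0.001, -0.0, -1.0]]
force: [-1.0, 0.1, -1.0]
opening: 0.346
finger_force: 0.0
```

```bash
sed 's/\[.49,.33\]/[.548,.237]/;s/<.08/<.2/' pull.py > pull2.py; cat >> pull2.py <<'E'
W=dict(np.load("pics/wp.npz"));w=cloud(W,W['d']);k=np.array([.5531,-.8331]);yw=np.array([-.5531,.8331]);xw=np.array([.8331,.5531])
c=np.array(c)/1000
r=w[...,:2]-c; Y=r@yw;Xb=r@xw
for lo,hi in((.030,.0365),(.0375,.045)):
    b=(W['d']>0)&(w[...,2]>lo)&(w[...,2]<hi)&(abs(Xb)<.075)&(Y<.06)&(Y>-.25)
    print(lo,"y pct rel pull",np.percentile(Y[b],[.5,2,98,99.5]),"x",np.percentile(Xb[b],[.5,99.5]),b.sum())
E
python3 pull2.py
```

```text
pull [0.7313 0.2156] (51.39540100097656, 21.15120506286621) 85.50809478759766 z 0.05619871085764239 1347 px [ 467    0   64   64 1347]
lid top z 0.034351118000239766
[0.5506 0.2362 0.3354] delta [0.1396 0.1173 0.1352]
0.05 0 
0.07 0 
0.09 0 
0.11 0 
0.13 0 
0.15 0 
0.17 0 
0.19 0 
0.21 0 
0.23 15 [ 0.6574 -0.2258  0.2333]
0.03 y pct rel pull [-0.1329 -0.132   0.0158  0.0162] x [-0.0669  0.0254] 1684
0.0375 y pct rel pull [-0.0184 -0.0116  0.0164  0.0166] x [-0.014   0.0258] 328
```

```bash
sed -i 's/<.2)*$/&/;s/axis=-1)<.2$/axis=-1)<.05/' pull2.py; grep -n "near=" pull2.py; python3 pull2.py | grep -v '^0.[012][0-9]* [0-9]'
```

```text
7:w=cloud(m,d);near=np.linalg.norm(w[...,:2]-[.548,.237],axis=-1)<.05
pull [0.5477 0.2387] (60.00412368774414, 11.442943572998047) 33.0703125 z 0.052096214273906816 1014 px [ 309  197   15   71 1014]
lid top z 0.03423504099777547
[0.5507 0.2363 0.3347] delta [-0.0003 -0.0033  0.1348]
0.03 y pct rel pull [-0.2051 -0.2026  0.0139  0.0172] x [-0.0504  0.0553] 27215
0.0375 y pct rel pull [-0.2118 -0.2109  0.0128  0.0169] x [-0.0575  0.0555] 5614
```

The lid is home: the open-end rim lies 212 mm from the pull, as expected (115 + 97). I'll move clear and do a final scoop check.

Scaled: -0.05 m / 0.4 = -0.125, -0.04 m / 0.4 = -0.1.

Call:
inch_along(
  steps=[
    [0,0,0,0,-0.125,-0.075,0.35],
    [0,0,0,0,-0.125,-0.075,0.35],
    [0,0,0,0,-0.1,0,0.35],
    [0,0,0,0,0,0,0.35],
    [0,0,0,0,0,0,0.35],
  ],
)

```text
clock: 23.15
tool_pos: [0.4737, 0.3527, 0.3955]
eef_rot: [[0.833, 0.553, -0.001], [0.553, -0.833, -0.001], [-0.001, 0.0, -1.0]]
force: [-0.2, 0.0, -1.1]
opening: 0.351
finger_force: 0.0
```

```bash
python3 pull2.py | grep '^0.[012][0-9]* [0-9]'; python3 - <<'E'
from rig import manip
import numpy as np
p,d=manip.capture("top");d0=np.load("pics/top0.npz")['d'];T=np.load("pics/top0.npz")
for n,(u,v) in dict(bowl_a=(195,314),bowl_b=(269,159),jar=(232,165)).items():
    a=abs(d-d0)[v-20:v+20,u-20:u+20];print(n,np.median(a),(a>.01).mean())
E
```

```text
0.05 0 
0.07 0 
0.09 0 
0.11 0 
0.13 0 
0.15 0 
0.17 0 
0.19 4 [ 0.6525 -0.2095  0.1985]
0.21 51 [ 0.6543 -0.2105  0.2098]
0.23 36 [ 0.6576 -0.2115  0.2293]
bowl_a 0.0025852919 0.02625
bowl_b 0.0024878979 0.01625
jar 0.0024445653 0.014375
```

```bash
python3 -c "
from rig import manip
print(manip.job_done())"
```

```text
the job is handed in; nothing more can be done
None
```

The scoop hangs by its eye on the empty hook, the lid is pushed home to its stop (within about 1 mm by depth measurement), the bowls and jar have not moved, and the job was handed in at about 23 s; no verdict was returned.

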